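Draw the modules out of the low instrument bay with the long scoop

ROBOT

A 6-joint arm with a two-finger parallel gripper is mounted at the origin on the work surface. World frame = base frame: x ahead of the robot, y to its left, z up, the work surface at z = 0. Lengths are in mm, angles in rad, forces in N, time in s.
With the tool pointing down it reaches from about 325 to 900 mm from the base axis. Payload 6.1 kg.
Tool frame: the origin (TCP) lies at the very end of the fingers, on their centre line; the grasp point (between the pads) lies 19 mm behind it; z points along the fingers, x is the direction in which the jaws open and shut, and the axes are right-handed (so a half turn about z gives the same grasp; the last joint's range is limited). The gripper opens to 87 mm and grips with 3 to 60 N. Pads are 19 mm wide; open, the fingers measure 117 mm over their backs; the gripper's body (75 mm by 190 mm) begins 51 mm behind the grasp point.
Start: joints at [0.998, 0.22, 1.526, -0, 1.395, -0.126], TCP at [270.048, 563.639, 222.538] pointing down, gripper open.
Joint ranges: [-2.98, 2.98], [-0.91, 2.08], [0.09, 2.57], [-1.24, 4.39], [0.2, 2.65], [-2.68, 2.68]. Speed limits (rad/s): [2.57, 2.57, 3.01, 3.14, 3.14, 3.14].

INTERFACE

Orientations are given as [roll, pitch, yaw] about the fixed x, y, z axes, in that order (R = Rz(yaw) Ry(pitch) Rx(roll)).
In Python, from station import sensors, read_camera, camera_info, workorder gives the robot as it stands. The module is installed in compiled form; this text tells all that it offers.
- The arm moves only by the tool step_arm, never from a script. Its argument "deltas" is one flat list of numbers, 7 for each row, row after row: the closure in counts, from 0 (fully open) to 255 (shut), then the shift along the tool's x, y, z in m, then the turn, a rotation vector about the tool's x, y, z in rad. In form: [claw, tx, ty, tz, rx, ry, rz, claw, tx, ty, tz, rx, ry, rz, ...]. A call has 1 to 8 rows; each row is the pose to reach, as a shift and turn from the pose commanded when the call began, along the tool's axes at that moment; what a row does not reach only later rows make up. A row lasts 1/8 s, in which the tool goes at most 62.5 mm and 10.7 degrees, less where a joint would pass 70% of its speed; a pose out of reach is approached as far as the arm can. A call with a gripper value outside its range is refused whole. The fingers move at their own pace and stop on an object; "grip_force" is the grip in N (left out, the last holds). Time passes only in rows, so rows that repeat a pose let the fingers close. It gives the time, the measured TCP pose, the force and the opening at its end, in the units of the state.
- sensors.get_obs(): the state, without advancing time (a new reading comes with each control period).
- read_camera(name): name is "side" or "top"; returns the picture (384x512x3 uint8, red, green, blue); there is no depth.
- camera_info(name): a dict with "fov_y" (degrees; the focal length in pixels is half the picture's height over the tangent of half this angle, whatever the lens; pixels are square), "cx", "cy" (the principal point, pixels), "dist" ([k1, k2, p1, p2, k3] as OpenCV has them; the pictures are not rectified), "origin" and "rotation" of the camera in the world. Camera axes: x right, y up, looking along -z (the intrinsics and any distortion apply to the point x, -y, -z); pixel columns grow to the right and rows downward; lengths in mm; the calibration is good to about 2 mm. A picture is of the moment at which its call begins. camera_info takes no time and is no camera call.
- workorder.finish_job(): hands the job in, once; it reports no verdict.
The state is a dict: "t": time; "joints": joint angles; "dq": joint speeds; "joint_efforts": joint torques, N m; "ee_pos": TCP position; "ee_rot": TCP orientation; "ft_force": force on the tool from outside, world axes, zero at the start; "wrist_torque": the same for the moment, N m; "grip_width": opening from 0.0 (shut) to 1.0 (fully open).
Only numpy, scipy, OpenCV 4.12 (cv2) and the standard library are available. Lean on these libraries where they do the work, as an engineer would, in place of code of your own. Each camera call takes 0.05 s, during which the arm holds its last target. There are 200 camera calls.

TASK

Press the red release button and let the sprung door swing fully open by itself, with nothing touching it then or later. Then reach in under the low clear shelf with the long-handled scoop, without striking the shelf, and draw both green-topped modules out until they lie flat, wholly on the blue mat; move them only with the scoop and leave the red battery in the bay and the other things where they are. Finally set the scoop standing back on its black strip.

Things in the scene. Friction and masses are not known exactly. Their poses are not given: they have to be found in the camera images.
- bay: Low bay on the work surface under a clear shelf, fixed. Origin on the work surface in the middle of the mouth; its y axis points into the bay, x to the right when looking in, z up. Inside: x from -140 to 140 mm, y from 0 to 218 mm (grey back panel there); its floor is the work surface itself, no sill. 18 mm high side curbs at x = +-140 to +-152 mm.
- roof: Clear shelf over the bay with its four 12 mm square aluminium posts (x = +-147 mm, y = 6 and 211 mm); origin and axes as the bay. Underside at z = 120 mm (yellow and aluminium rims 118 to 130 mm), top at 126 mm, from x = -158 to 158 mm, y = -3 to 227 mm; yellow front edge over the mouth. May be touched only very lightly (under 2 N).
- latch (a joint): Travel of the red release button, m: 0 = up, 0.008 = fully down. About 2 N to start, 6 N fully down; the door is released at about 0.004. It springs back up.
- latch_top (a point): Centre of the top of the red push button (30 mm diameter, in a black collar of 46 mm) that stands on the shelf's front left corner, at x = -100 mm, y = 30 mm of the bay, top 146 mm above the work surface; pressed straight down.
- door (a joint): Angle of the door, rad: 0 = shut across the mouth, 2.0 = fully open. When the latch is released a weak damped spring swings it open in about 2 s; it then stays at about 2.0.
- door_edge (a point): Middle of the free upright edge of the clear, aluminium-edged door, 59 mm high. The door is 308 mm wide, z from 6 to 112 mm, 6 mm thick, its upright hinge at x = 158 mm, y = -7 mm of the bay. Shut, it runs from there to -x; it swings out (to -y of the bay) through the area before the mouth, and ends on the mouth's +x side. No arm or tool may push on it.
- module_a: Aluminium module with a green board on top and a blue band, 36 mm (x) x 64 mm (y) x 25 mm high, small connector on top to 28 mm; 0.16 kg. Origin at the centre of its underside. Starts in the bay in one of three side-by-side lanes (about x = -85, 0, 85 mm of the bay), its long axis roughly along the bay's depth.
- module_b: The same as module_a with a yellow band.
- battery: Red battery block with a black band, 36 x 64 x 25 mm, 0.22 kg, in the remaining lane of the bay; origin at the centre of its underside. It must stay where it is (within 12 mm).
- mat: Flat blue collecting mat with a white border, flush with the work surface, before the mouth of the bay; 280 mm (its x) x 180 mm (its y), origin at its centre.
- strip: Flat black rubber parking strip for the scoop, flush with the work surface; 400 mm (its x) x 130 mm (its y), origin at its centre.
- scoop: Long-handled drag scoop, 0.15 kg, standing on its strip on its blade and a rear foot. Origin on the work surface below the grip; x points along the handle to the blade, z up. Straight level handle from x = -75 to 256 mm, centre 55 mm high, underside 48 mm high, so that modules pass beneath it; black grip from x = -75 to 5 mm is 15 mm wide, 16 mm tall, the rest aluminium 14 x 14 mm.
- scoop_grip (a point): Good grasp point on the handle, at the scoop's x = 0, 55 mm high; centre of mass lies about 50 mm from it towards the blade.
- scoop_head (a point): Middle of the lower edge of the orange blade's inner (pulling) face: scoop x = 250 mm, on the work surface. Blade: upright plate 78 mm wide, 34 mm high, 4 mm thick (back of its stem at x = 256 mm), with side wings that reach back to x = 228 mm, 70 mm apart inside; open at the bottom and towards the handle.
- scoop_foot (a point): Underside of the scoop's rear foot (scoop x = -69 mm, 30 mm wide, 12 mm thick), on the work surface like the blade's lower edge when the scoop stands.
- cubesat: Bystander: open 100 x 100 x 113 mm aluminium small-satellite frame with circuit boards; origin at the centre of its underside. Leave alone.
- mug: Bystander: white mug, 80 mm diameter, 90 mm high; origin under its centre. Leave alone.
- bottle: Bystander: small clear bottle, 56 mm diameter, 140 mm high; origin under its centre. Leave alone.
- meter: Bystander: yellow hand meter, 85 x 165 x 40 mm; origin under its centre. Leave alone.
- driver: Bystander: screwdriver, about 200 mm long, lying on the table. Leave alone.

How it is judged:
By the outcome, as a careful person would: the job done as asked, in the order asked, and still so for the second after the job is handed in, with the robot touching nothing.
It also fails if it takes over 72 s, if anything falls off the work surface, if the arm or the gripper's body presses on something with over 40 N, if the wrist force passes 120 N, or if a joint passes its speed limit or range.

## Working session

There is one attempt and no reset: what is moved stays moved. The work goes in short steps, Python scripts to look and compute and a tool call to move; the robot and the scene stay as the last step left them, time stands still between calls to the robot, and variables do not carry over. Pictures are saved under pics/ and viewed, about 8 in all and at most 12, crops included, and the job is handed in when it is done.

Besides the shell and the picture viewer there is one more tool, called after "Emit:" as name(argument=value, ...) on one line, values as JSON. step_arm: Moves the arm, as the interface text tells. Its arguments: {"type":"object","properties":{"deltas":{"type":"array"},"grip_force":{"type":"number"}},"required":["deltas"]}

```bash
mkdir -p pics; cat > h.py <<'E'
import numpy as np, cv2
from station import sensors, read_camera, camera_info, workorder
from scipy.spatial.transform import Rotation as Ro
def K(n):
    i=camera_info(n); f=192/np.tan(np.radians(i['fov_y'])/2)
    return np.array([[f,0,i['cx']],[0,f,i['cy']],[0,0,1]]),np.array(i['dist'],float),np.array(i['origin'],float),np.array(i['rotation'],float)
def ray(n,pts,z=0):
    k,d,o,R=K(n); u=cv2.undistortPoints(np.array(pts,float).reshape(-1,1,2),k,d).reshape(-1,2)
    v=np.c_[u[:,0],-u[:,1],-np.ones(len(u))]@R.T
    return o+v*((z-o[2])/v[:,2])[:,None]
def proj(n,P):
    k,d,o,R=K(n); c=(np.array(P,float).reshape(-1,3)-o)@R; c=c*[1,-1,-1]
    return cv2.projectPoints(c.reshape(-1,1,3),np.zeros(3),np.zeros(3),k,d)[0].reshape(-1,2)
def snap(n,fn,crop=None,w=800):
    im=read_camera(n)
    if crop: x0,y0,x1,y1=crop; im=im[y0:y1,x0:x1]
    s=min(w/im.shape[1],600/im.shape[0]); im=cv2.resize(im,None,fx=s,fy=s,interpolation=cv2.INTER_CUBIC)
    cv2.imwrite('pics/'+fn,im[:,:,::-1]); print(fn,s)
E
python3 - <<'E'
from h import *
for n in('top','side'):
    print(camera_info(n)); snap(n,n+'0.png')
print(sensors.get_obs())
E
```

```text
{'fov_y': 43.144325821760546, 'cx': 256.6202303259768, 'cy': 191.76844791067495, 'dist': array([0.0227284, 0.       , 0.       , 0.       , 0.       ]), 'origin': array([ 187.12490176, -138.03388523, 1623.91574578]), 'rotation': array([ 0.19014213, -0.01790565, -1.58463152])}
top0.png 1.5625
{'fov_y': 50.755091030121584, 'cx': 255.6509881771928, 'cy': 192.31912032673534, 'dist': array([-0.14695175,  0.        ,  0.        ,  0.        ,  0.        ]), 'origin': array([-460.51748836, -344.26933894,  913.81178524]), 'rotation': array([ 8.70668103e-01,  5.76936352e-04, -1.35836912e+00])}
side0.png 1.5625
{'t': 0.1, 'joints': array([ 9.97915954e-01,  2.21149806e-01,  1.52751677e+00, -5.84324500e-05,
        1.39470921e+00, -1.26117168e-01]), 'dq': array([ 7.59664596e-05, -7.84312271e-04, -4.58465352e-03,  3.33441799e-04,
       -1.75430590e-04, -1.35058171e-03]), 'joint_efforts': array([ 2.39660003e-03, -4.95938551e+01, -3.88520730e+01,  7.01620267e-02,
        5.13530953e-02, -3.65780784e-05]), 'ee_pos': array([269.7477057 , 563.15509938, 221.53446239]), 'ee_rot': array([-3.14142542e+00,  1.77620242e-03,  1.12404356e+00]), 'ft_force': array([ 0.17603614, -0.62216709, -0.52822213]), 'wrist_torque': array([-0.01933721,  0.01177837,  0.00725696]), 'grip_width': 1.0007182077460652}
```

View pics/top0.png

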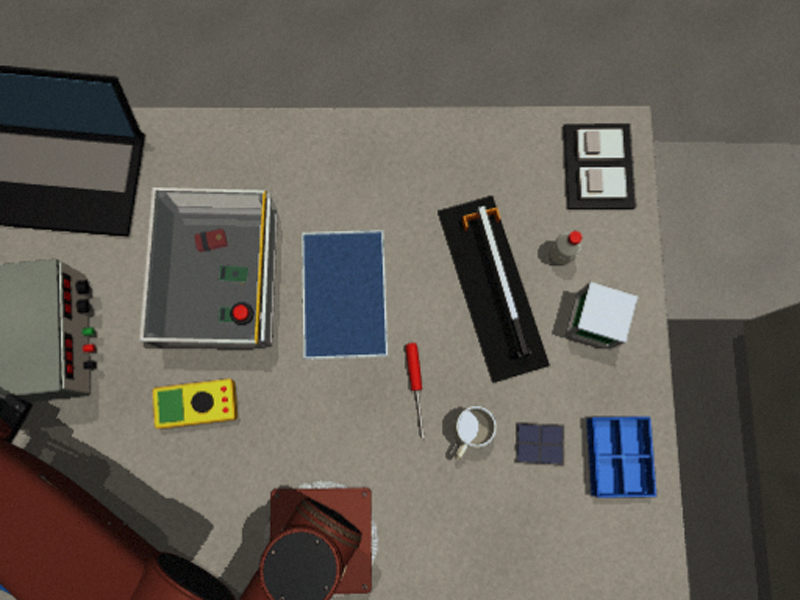

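View pics/side0.png

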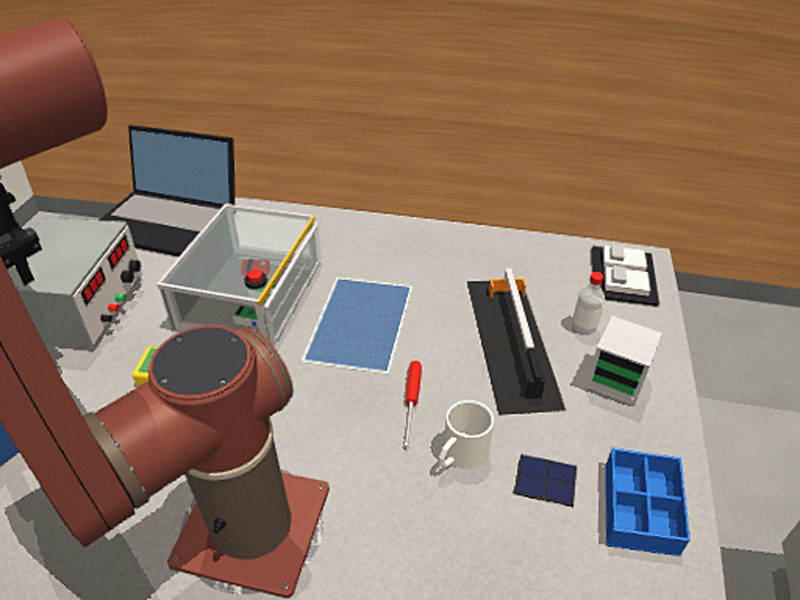

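The top view shows the bay mouth facing right at about x = 265, the mat at (345, 293), and the scoop on its strip with the blade at (482, 215) and grip at (520, 345). The modules are at (233, 272) and under the button at (241, 313), and the battery is at (211, 240). Next I'll enlarge these.

```bash
sed -i "s/np.array(i\['rotation'\],float)/Ro.from_euler('xyz',i['rotation']).as_matrix()/" h.py
python3 - <<'E'
from h import *
snap('top','c1.png',(85,112,255,236)); snap('top','c2.png',(275,118,360,250))
# sanity: base plate corners
print(ray('top',np.array([[272,488],[371,488],[372,592]])/1.5625,10).round())
print(ray('top',np.array([[303,232],[382,231],[386,355],[304,357],[241,313]])/1.5625,0).round())
E
```

```text
c1.png 4.705882352941177
c2.png 4.545454545454546
[[ 106.  100.   10.]
 [ 102. -104.   10.]
 [-100. -105.   10.]]
[[ 654.   43.    0.]
 [ 655. -132.    0.]
 [ 379. -138.    0.]
 [ 376.   38.    0.]
 [ 473.  175.    0.]]
```

View pics/c1.png

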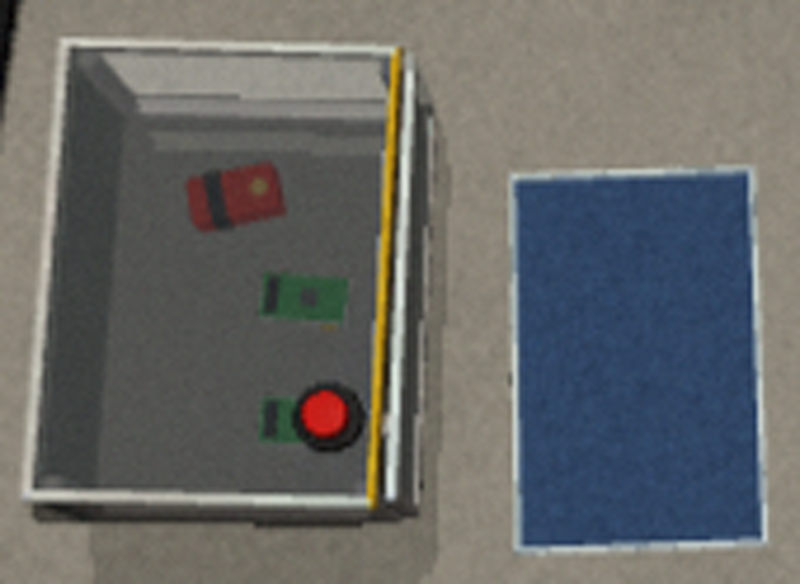

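View pics/c2.png

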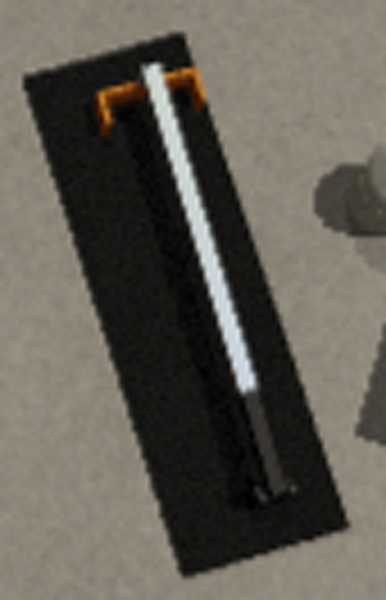

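The crops show the roof corners at (62,40), (402,48), (372,505) and (25,497), the button at (325,412), and the centre module with corners near (262,273) and (345,321). In the second crop the handle tip is at (152,68), the grip border at (250,388), and the strip corners at (25,75), (183,33), (348,525) and (185,577).

```bash
cat > m.py <<'E'
from h import *
A=lambda p:np.array(p,float)/4.70588+[85,112]
B=lambda p:np.array(p,float)/4.54545+[275,118]
roof=ray('top',A([(62,40),(402,48),(372,505),(25,497)]),130)[:,:2]
loc=np.array([(158,227),(158,-3),(-158,-3),(-158,227)],float)
c=lambda X:X-X.mean(0)
H=c(loc).T@c(roof); th=np.arctan2(H[0,1]-H[1,0],H[0,0]+H[1,1]); R=np.array([[np.cos(th),-np.sin(th)],[np.sin(th),np.cos(th)]])
o=roof.mean(0)-R@loc.mean(0)
print('bay origin',o.round(1),'th',th, 'res',(roof-(o+loc@R.T)).round(1).tolist())
btn=ray('top',A([(325,412)]),146)[0,:2]; print('btn',btn.round(1),'exp',(o+R@[-100,30]).round(1))
tb=lambda P:((P[:,:2]-o)@R).round(1)
print('bat',tb(ray('top',A([(187,182),(275,163),(285,212),(200,231)]),25)))
print('modc',tb(ray('top',A([(262,273),(348,278),(345,321),(259,316)]),25)))
print('modl',tb(ray('top',A([(262,398),(260,440)]),25)))
m=ray('top',A([(513,175),(751,170),(765,541),(518,549)]),0);print('mat',m.round(1)[:,:2].tolist(),m.mean(0),'bay',tb(m).tolist())
print('strip',ray('top',B([(25,75),(183,33),(348,525),(185,577)]),0).round(1)[:,:2].tolist())
print('handle',ray('top',B([(152,64),(250,388),(283,490)]),62).round(1).tolist())
print('blade',ray('top',B([(98,95),(200,70)]),34).round(1).tolist())
E
python3 m.py
```

```text
bay origin [547.4 113.3] th -0.03529715082688438 res [[-1.8, -0.2], [-0.8, -0.1], [1.4, 2.3], [1.2, -2.0]]
btn [450.1 147.3] exp [448.5 146.8]
bat [[ 87.7 163.6]
 [103.6 101.7]
 [ 67.4  92.2]
 [ 51.7 151.8]]
modc [[ 22.  105.6]
 [ 19.9  44.3]
 [-11.6  44.6]
 [ -9.5 105.7]]
modl [[-68.7  99.6]
 [-98.8  99. ]]
mat [[651.3, 42.8], [653.6, -131.9], [379.3, -139.4], [375.7, 36.4]] [514.97917638 -48.02970118   0.        ] bay [[106.4, -66.8], [114.9, -241.2], [-159.1, -258.4], [-168.9, -82.9]]
strip [[701.8, -257.5], [734.4, -380.2], [353.3, -488.4], [316.4, -366.3]]
handle [[689.8, -347.1, 62.0], [446.3, -409.5, 62.0], [372.4, -429.9, 62.0]]
blade [[674.9, -309.5, 34.0], [693.8, -386.9, 34.0]]
```

```bash
cat > d.py <<'E'
import sys
from h import *
# usage: d.py x y z yaw ; prints delta from the measured pose
def main(*targets):
    o=sensors.get_obs(); R0=Ro.from_euler('xyz',o['ee_rot']); p=np.array(o['ee_pos'])
    print('t',round(o['t'],2),'p',p.round(1),'rot',np.round(o['ee_rot'],3),'F',np.round(o['ft_force'],1),'g',round(o['grip_width'],3))
    for x,y,z,w in targets:
        Rt=Ro.from_euler('xyz',[np.pi,0,w]); print((R0.inv().apply([x-p[0],y-p[1],z-p[2]])/1000).round(4).tolist(),(R0.inv()*Rt).as_rotvec().round(4).tolist())
if __name__=='__main__':
    a=list(map(float,sys.argv[1:])); main(*[a[i:i+4] for i in range(0,len(a),4)])
E
python3 d.py 449.5 147 165 0
```

```text
t 0.2 p [269.9 563.3 221.9] rot [-3.141e+00  1.000e-03  1.124e+00] F [ 0.  -0.2 -0.5] g 0.998
[-0.2978, 0.3419, 0.0572] [0.0006, 0.0011, 1.124]
```

Emit:
step_arm(deltas=[255,-0.298,0.342,0.04,0,0,1.124,255,-0.298,0.342,0.04,0,0,1.124,255,-0.298,0.342,0.04,0,0,1.124,255,-0.298,0.342,0.04,0,0,1.124,255,-0.298,0.342,0.04,0,0,1.124,255,-0.298,0.342,0.04,0,0,1.124,255,-0.298,0.342,0.057,0,0,1.124,255,-0.298,0.342,0.057,0,0,1.124], grip_force=30)

```text
t: 1.2
ee_pos: [450.0, 144.0, 164.5]
ee_rot: [3.141, 0.001, -0.004]
ft_force: [-0.1, 1.1, -0.6]
grip_width: 0.173
```

Emit:
step_arm(deltas=[255,0,0,0,0,0,0,255,0,0,0,0,0,0])

```text
t: 1.45
ee_pos: [449.6, 147.7, 165.7]
ee_rot: [-3.141, -0.0, 0.0]
ft_force: [0.1, -0.3, -0.3]
grip_width: 0.02
```

```bash
python3 d.py 449.5 147 140 0
```

```text
t 1.45 p [449.6 147.7 165.7] rot [-3.141 -0.     0.   ] F [ 0.1 -0.3 -0.3] g 0.02
[-0.0001, 0.0007, 0.0257] [-0.0004, -0.0, 0.0001]
```

Emit:
step_arm(deltas=[255,0,0,0.017,0,0,0,255,0,0,0.02,0,0,0,255,0,0,0.023,0,0,0,255,0,0,0.026,0,0,0,255,0,0,0.026,0,0,0])

```text
t: 2.08
ee_pos: [449.5, 148.0, 142.1]
ee_rot: [-3.141, 0.0, 0.001]
ft_force: [-10.6, 0.7, 20.5]
grip_width: 0.001
```

Emit:
step_arm(deltas=[255,0,0,-0.03,0,0,0,255,0,0,-0.05,0,0,0,255,0,0,-0.05,0,0,0])

```text
t: 2.45
ee_pos: [450.5, 147.5, 190.8]
ee_rot: [-3.141, -0.003, 0.001]
ft_force: [-0.0, 0.0, -0.3]
grip_width: 0.006
```

```bash
python3 - <<'E'
from h import *
snap('side','s1.png',(80,100,280,250))
E
python3 d.py 449.5 147 140 0
```

```text
s1.png 4.0
t 2.5 p [449.7 147.3 189.4] rot [ 3.142 -0.     0.   ] F [ 0.3 -0.7  0.6] g 0.007
[-0.0002, 0.0003, 0.0494] [0.0, -0.0004, 0.0005]
```

View pics/s1.png

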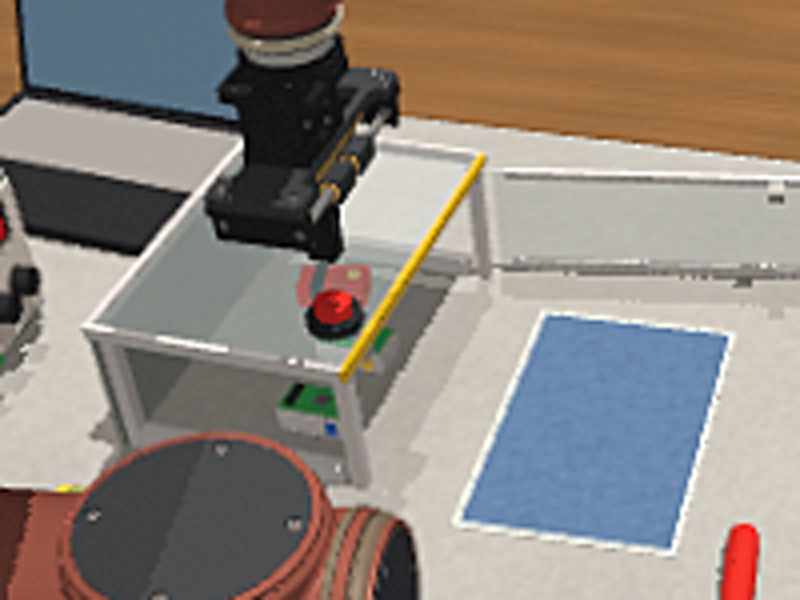

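The door has swung open to the right, from about (490,170) past the frame edge. The button is up at (335,305) and both modules are visible. Next is the scoop.

```bash
python3 d.py 442 -411 110 -1.316
```

```text
t 2.5 p [449.7 147.3 189.4] rot [ 3.142 -0.     0.   ] F [ 0.3 -0.7  0.6] g 0.007
[-0.008, 0.5583, 0.0794] [-0.0003, -0.0004, 1.3165]
```

Emit:
step_arm(deltas=[0,-0.008,0.558,0.0,0,0,1.316,0,-0.008,0.558,0.0,0,0,1.316,0,-0.008,0.558,0.0,0,0,1.316,0,-0.008,0.558,0.0,0,0,1.316,0,-0.008,0.558,0.0,0,0,1.316,0,-0.008,0.558,0.0,0,0,1.316,0,-0.008,0.558,0.08,0,0,1.316,0,-0.008,0.558,0.08,0,0,1.316])

```text
t: 3.5
ee_pos: [441.8, -343.8, 137.3]
ee_rot: [3.141, 0.001, -1.319]
ft_force: [0.0, 0.6, 0.3]
grip_width: 0.832
```

```bash
python3 d.py 442 -411 110 -1.316
```

```text
t 3.5 p [ 441.8 -343.8  137.3] rot [ 3.141e+00  1.000e-03 -1.319e+00] F [0.  0.6 0.3] g 0.832
[0.0652, 0.0166, 0.0272] [0.0007, 0.0014, -0.0025]
```

Emit:
step_arm(deltas=[0,0.065,0.016,0.027,0,0,0,0,0.065,0.016,0.027,0,0,0,0,0.065,0.016,0.027,0,0,0])

```text
t: 3.88
ee_pos: [442.7, -408.3, 110.5]
ee_rot: [3.14, 0.004, -1.317]
ft_force: [-0.1, 0.7, 0.0]
grip_width: 0.991
```

```bash
python3 - <<'E'
from h import *
snap('top','t2.png',(265,110,370,250)); snap('side','s2.png',(280,120,400,280))
E
python3 d.py 442 -411 36 -1.316
```

```text
t2.png 4.285714285714286
s2.png 3.75
t 3.98 p [ 443.8 -407.9  112.5] rot [-3.142e+00  1.000e-03 -1.315e+00] F [ 0.7  0.5 -0.1] g 1.001
[0.0026, 0.0026, 0.0765] [-0.0, 0.0007, 0.001]
```

View pics/s2.png

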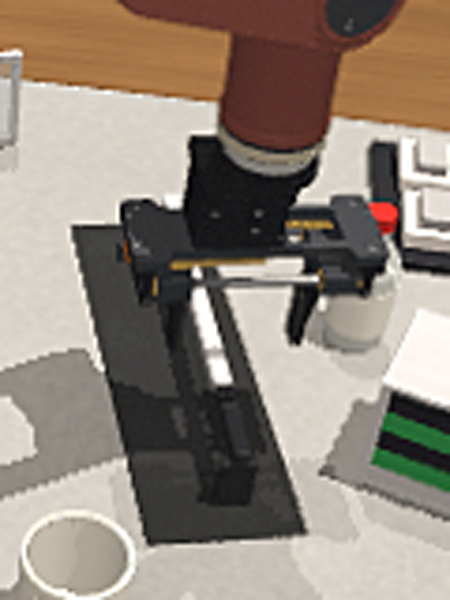

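The open fingers straddle the handle, with tips at about (175,345) and (295,345). I'll descend and grip.

Emit:
step_arm(deltas=[0,0.0025,0.0025,0.03,0,0,0,0,0.0025,0.0025,0.06,0,0,0,0,0.0025,0.0025,0.076,0,0,0,0,0.0025,0.0025,0.076,0,0,0,255,0.0025,0.0025,0.076,0,0,0,255,0.0025,0.0025,0.076,0,0,0,255,0.0025,0.0025,0.076,0,0,0,255,0.0025,0.0025,0.076,0,0,0], grip_force=40)

```text
t: 4.97
ee_pos: [441.9, -412.6, 36.9]
ee_rot: [-3.141, -0.001, -1.316]
ft_force: [-1.0, 0.6, -0.7]
grip_width: 0.634
```

Emit:
step_arm(deltas=[255,0,0,0,0,0,0,255,0,0,0,0,0,0,255,0,0,0,0,0,0])

```text
t: 5.35
ee_pos: [441.7, -412.3, 36.4]
ee_rot: [3.142, 0.0, -1.316]
ft_force: [-0.7, -0.0, 0.1]
grip_width: 0.289
```

```bash
python3 d.py 442 -411 36 -1.316
```

```text
t 5.35 p [ 441.7 -412.3   36.4] rot [ 3.142  0.    -1.316] F [-0.7 -0.   0.1] g 0.289
[-0.0012, -0.0006, 0.0004] [0.0001, 0.0001, -0.0001]
```

Emit:
step_arm(deltas=[255,0,0,0,0,0,0,255,0,0,0,0,0,0,255,0,0,0,0,0,0])

```text
t: 5.72
ee_pos: [441.7, -412.3, 36.3]
ee_rot: [3.141, 0.0, -1.316]
ft_force: [0.5, 0.1, -1.4]
grip_width: 0.162
```

Emit:
step_arm(deltas=[255,0,0,-0.02,0,0,0,255,0,0,-0.05,0,0,0,255,0,0,-0.08,0,0,0,255,0,0,-0.08,0,0,0])

```text
t: 6.22
ee_pos: [443.7, -414.6, 120.9]
ee_rot: [-3.138, -0.007, -1.316]
ft_force: [0.6, -0.8, -2.3]
grip_width: 0.164
```

```bash
python3 - <<'E'
from h import *
snap('side','s3.png',(280,100,420,280))
E
python3 d.py 466 -300 90 -0.035; python3 -c "
from h import *
o=np.array([547.4,113.3]);c,s=np.cos(-.0353),np.sin(-.0353)
for p in [(-84,67),(5,75),(-84,120),(2,126)]:
  print(p,o+[c*p[0]-s*p[1],s*p[0]+c*p[1]])"
```

```text
s3.png 3.3333333333333335
t 6.28 p [ 442.7 -413.4  118.5] rot [-3.14  -0.004 -1.316] F [ 0.2  0.2 -2. ] g 0.161
[-0.104, -0.0511, 0.0282] [0.0009, -0.0042, -1.2809]
(-84, 67) [465.81693919 183.22284454]
(5, 75) [555.0438353  188.07681313]
(-84, 120) [467.68745066 236.18982658]
(2, 126) [553.84563037 239.15091914]
```

View pics/s3.png

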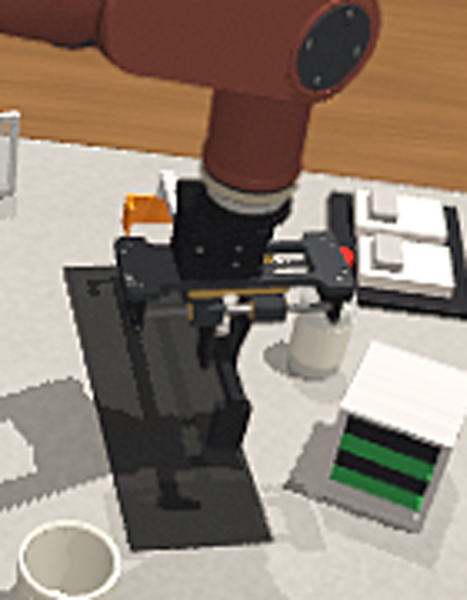

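The scoop is held level, blade at (145,210) and foot clear of the strip. Now I'll swing it round to in front of the mouth.

```bash
python3 d.py 452.5 -193 118 -0.035
```

```text
t 6.28 p [ 442.7 -413.4  118.5] rot [-3.14  -0.004 -1.316] F [ 0.2  0.2 -2. ] g 0.161
[-0.2108, -0.0651, -0.0001] [0.0009, -0.0042, -1.2809]
```

Emit:
step_arm(deltas=[255,-0.026,-0.008,0,0,0,-0.16,255,-0.052,-0.016,0,0,0,-0.32,255,-0.08,-0.024,0,0,0,-0.48,255,-0.105,-0.032,0,0,0,-0.64,255,-0.132,-0.041,0,0,0,-0.8,255,-0.158,-0.049,0,0,0,-0.96,255,-0.185,-0.057,0,0,0,-1.12,255,-0.211,-0.065,0,0,0,-1.281])

```text
t: 7.28
ee_pos: [450.5, -190.2, 114.9]
ee_rot: [-3.14, 0.002, -0.03]
ft_force: [-0.2, -0.6, -1.5]
grip_width: 0.165
```

Emit:
step_arm(deltas=[255,0,0,0,0,0,0,255,0,0,0,0,0,0,255,0,0,0,0,0,0])

```text
t: 7.65
ee_pos: [451.4, -192.5, 116.2]
ee_rot: [3.141, 0.0, -0.037]
ft_force: [0.3, 0.1, -1.8]
grip_width: 0.163
```

```bash
python3 d.py 452.5 -193 76 -0.035 458.9 -13.6 76 -0.035; python3 - <<'E'
from h import *
snap('top','t3.png',(85,110,330,294))
E
```

```text
t 7.65 p [ 451.4 -192.5  116.2] rot [ 3.141  0.    -0.037] F [ 0.3  0.1 -1.8] g 0.163
[0.0012, 0.0004, 0.0402] [0.0001, 0.0003, -0.0021]
[0.0009, -0.1791, 0.0402] [0.0001, 0.0003, -0.0021]
t3.png 3.260869565217391
```

View pics/t3.png

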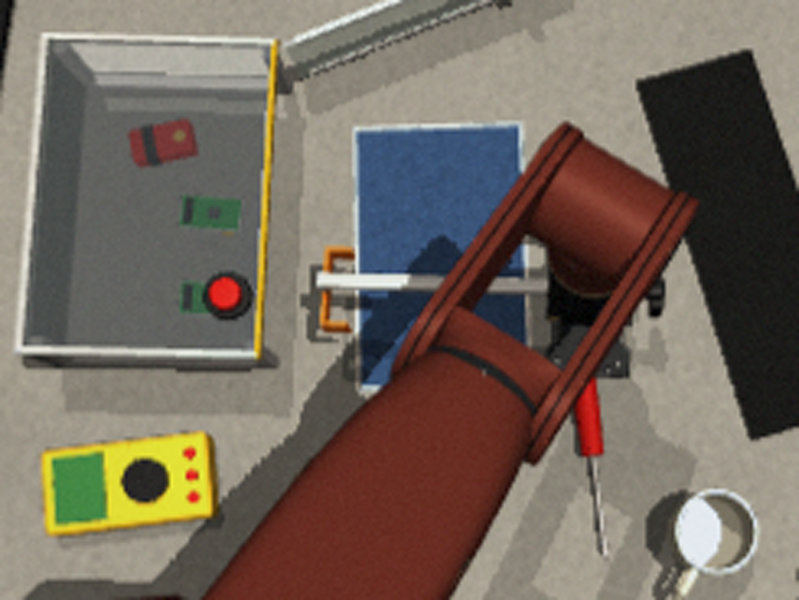

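The blade is in front of the mouth, handle tip at (318,281) and blade from (325,248) to (325,331). The door is fully open, clear at the top, and the battery and modules are unmoved. I'll check the tip position and the driver clearance.

```bash
python3 - <<'E'
from h import *
C=lambda p:np.array(p,float)/3.26087+[85,110]
print(ray('top',C([(318,281)]),142).round(1),ray('top',C([(350,248),(350,331)]),114).round(1),ray('top',np.array([(406,344),(416,343)])/1.5625,12).round(1))
E
```

```text
[[460.5  60.9 142. ]] [[497.9  34.1 114. ]
 [416.5  33.2 114. ]] [[ 400.2 -180.6   12. ]
 [ 402.1 -202.1   12. ]]
```

Emit:
step_arm(deltas=[255,0.001,0,0.02,0,0,0,255,0.001,0,0.04,0,0,0,255,0.001,-0.02,0.04,0,0,0,255,0.001,-0.05,0.04,0,0,0,255,0.001,-0.08,0.04,0,0,0,255,0.001,-0.11,0.04,0,0,0,255,0.001,-0.14,0.04,0,0,0,255,0.001,-0.16,0.04,0,0,0])

```text
t: 8.7
ee_pos: [458.3, -30.1, 77.4]
ee_rot: [-3.141, -0.001, -0.035]
ft_force: [-0.4, 0.3, -1.3]
grip_width: 0.164
```

Emit:
step_arm(deltas=[255,0,-0.012,0,0,0,0,255,0,-0.022,0,0,0,0,255,0,-0.022,0,0,0,0,255,0,-0.022,0,0,0,0])

```text
t: 9.2
ee_pos: [459.0, -10.3, 76.5]
ee_rot: [3.141, -0.0, -0.035]
ft_force: [-0.7, 0.3, -1.5]
grip_width: 0.166
```

```bash
python3 d.py 458.9 -13.6 37 -0.035; python3 - <<'E'
from h import *
snap('side','s4.png',(80,90,280,240))
E
```

```text
t 9.2 p [459.  -10.3  76.5] rot [ 3.141 -0.    -0.035] F [-0.7  0.3 -1.5] g 0.166
[0.0001, 0.0032, 0.0395] [0.0002, -0.0, -0.0004]
s4.png 4.0
```

View pics/s4.png

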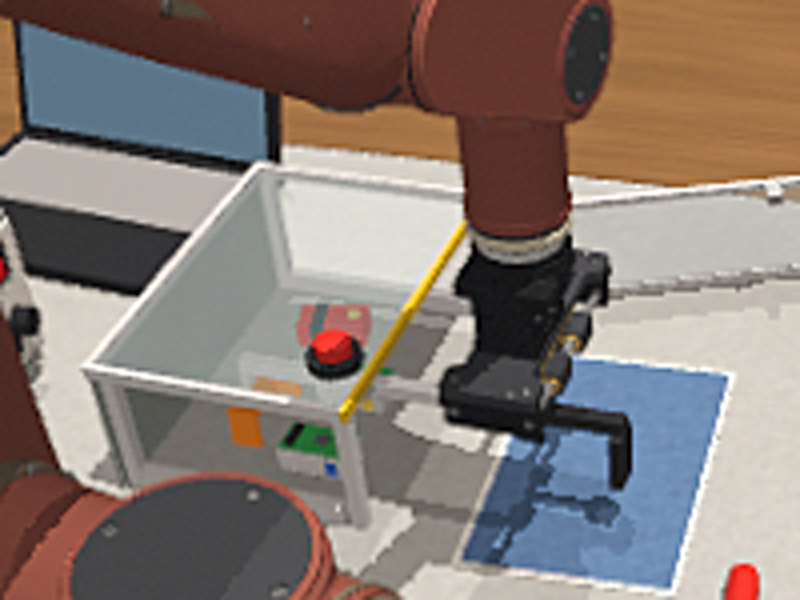

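The blade (orange, about (245,428)) is behind the blue-banded module and clear of the shelf. I'll lower it and draw it out.

Emit:
step_arm(deltas=[255,0,0,0.015,0,0,0,255,0,0,0.03,0,0,0,255,0,0,0.0395,0,0,0,255,0,0,0.0395,0,0,0,255,0,0.01,0.0395,0,0,0,255,0,0.02,0.0395,0,0,0,255,0,0.03,0.0395,0,0,0,255,0,0.042,0.0395,0,0,0])

```text
t: 10.25
ee_pos: [457.4, -52.7, 37.0]
ee_rot: [-3.142, -0.0, -0.035]
ft_force: [0.3, 1.0, -1.2]
grip_width: 0.163
```

```bash
python3 d.py 449.9 -268 37 -0.035
```

```text
t 10.25 p [457.4 -52.7  37. ] rot [-3.142 -0.    -0.035] F [ 0.3  1.  -1.2] g 0.163
[0.0001, 0.2154, -0.0] [-0.0001, -0.0001, -0.0002]
```

Emit:
step_arm(deltas=[255,0,0.015,0,0,0,0,255,0,0.03,0,0,0,0,255,0,0.045,0,0,0,0,255,0,0.06,0,0,0,0,255,0,0.075,0,0,0,0,255,0,0.09,0,0,0,0,255,0,0.105,0,0,0,0,255,0,0.12,0,0,0,0])

```text
t: 11.25
ee_pos: [453.2, -172.8, 37.0]
ee_rot: [3.142, 0.0, -0.035]
ft_force: [0.2, 0.9, -2.1]
grip_width: 0.166
```

Emit:
step_arm(deltas=[255,0,0.015,0,0,0,0,255,0,0.03,0,0,0,0,255,0,0.045,0,0,0,0,255,0,0.06,0,0,0,0,255,0,0.075,0,0,0,0,255,0,0.085,0,0,0,0,255,0,0.092,0,0,0,0,255,0,0.095,0,0,0,0])

```text
t: 12.25
ee_pos: [449.9, -267.1, 36.9]
ee_rot: [-3.141, 0.0, -0.035]
ft_force: [0.9, 1.3, -1.0]
grip_width: 0.163
```

```bash
python3 d.py 449.9 -268 37 -0.035; python3 - <<'E'
from h import *
snap('side','s5.png',(80,100,320,280))
E
```

```text
t 12.25 p [ 449.9 -267.1   36.9] rot [-3.141  0.    -0.035] F [ 0.9  1.3 -1. ] g 0.163
[0.0001, 0.0009, -0.0001] [-0.0001, 0.0001, -0.0002]
s5.png 3.3333333333333335
```

View pics/s5.png

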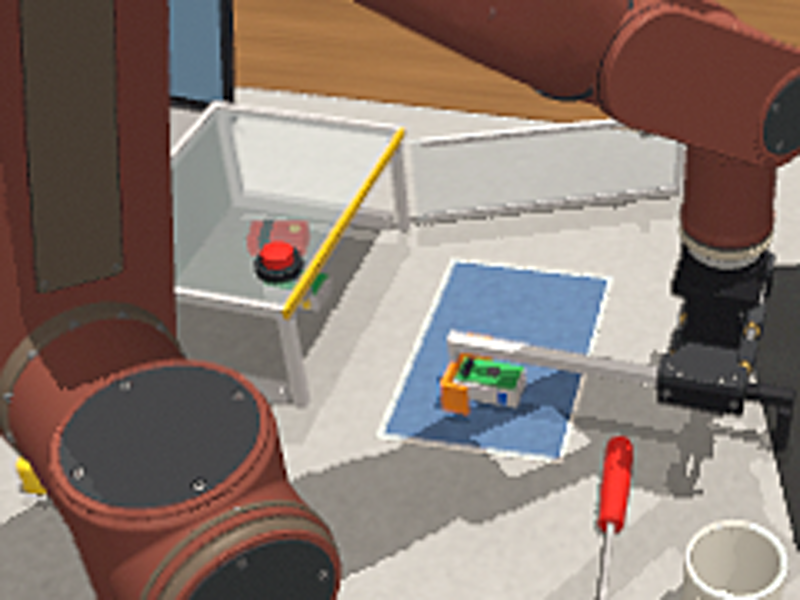

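The blue module lies on the mat at about (490,375). Next is the second one: lift, shift +x, go in.

```bash
python3 d.py 536 -267 77 -0.035 545 -10.6 77 -0.035
```

```text
t 12.3 p [ 449.9 -267.2   37. ] rot [ 3.141 -0.    -0.035] F [ 0.2 -0.2 -1.2] g 0.165
[0.086, -0.0032, -0.04] [0.0002, -0.0, -0.0001]
[0.086, -0.2598, -0.0401] [0.0002, -0.0, -0.0001]
```

Emit:
step_arm(deltas=[255,0,0,-0.02,0,0,0,255,0,0,-0.04,0,0,0,255,0,0,-0.04,0,0,0,255,0.025,-0.001,-0.04,0,0,0,255,0.06,-0.002,-0.04,0,0,0,255,0.086,-0.003,-0.04,0,0,0,255,0.086,-0.02,-0.04,0,0,0,255,0.086,-0.045,-0.04,0,0,0])

```text
t: 13.3
ee_pos: [536.2, -223.3, 75.7]
ee_rot: [-3.14, 0.002, -0.036]
ft_force: [-0.4, 0.7, -1.6]
grip_width: 0.164
```

Emit:
step_arm(deltas=[255,0,-0.03,0,0,0,0,255,0,-0.06,0,0,0,0,255,0,-0.09,0,0,0,0,255,0,-0.12,0,0,0,0,255,0,-0.15,0,0,0,0,255,0,-0.18,0,0,0,0,255,0,-0.2,0,0,0,0,255,0,-0.2,0,0,0,0])

```text
t: 14.3
ee_pos: [543.5, -23.2, 76.8]
ee_rot: [-3.141, 0.001, -0.033]
ft_force: [-0.1, 0.0, -0.9]
grip_width: 0.165
```

```bash
python3 d.py 545 -10.6 77 -0.035;  python3 - <<'E'
from h import *
snap('side','s6.png',(90,90,290,240))
E
```

```text
t 14.3 p [543.5 -23.2  76.8] rot [-3.141e+00  1.000e-03 -3.300e-02] F [-0.1  0.  -0.9] g 0.165
[0.0011, -0.0126, -0.0002] [-0.0001, 0.0007, 0.0025]
s6.png 4.0
```

View pics/s6.png

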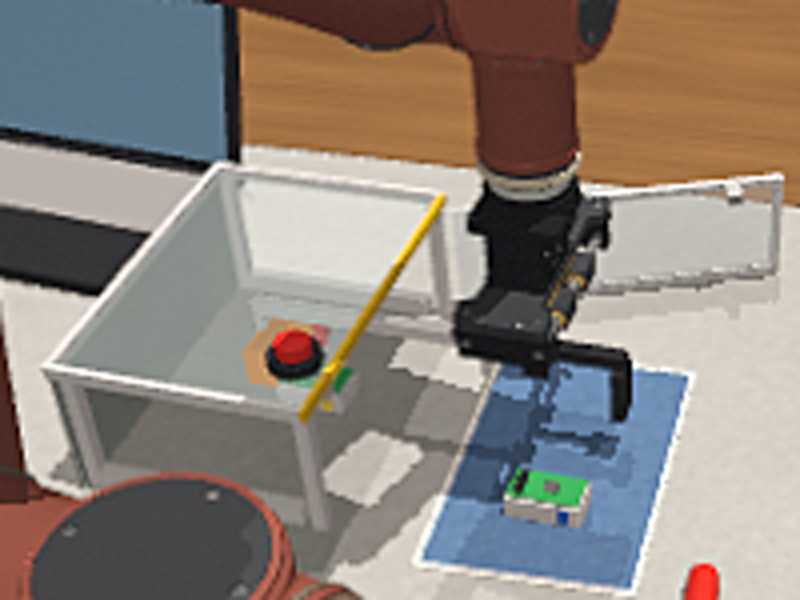

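Module A is flat on the mat at (548,497). The blade is inside, behind module B. I'll go 12 mm further, lower, then pull.

Emit:
step_arm(deltas=[255,0.001,-0.012,0,0,0,0,255,0.001,-0.012,0,0,0,0,255,0.001,-0.012,0.013,0,0,0,255,0.001,-0.012,0.027,0,0,0,255,0.001,-0.012,0.04,0,0,0,255,0.001,-0.012,0.04,0,0,0])

```text
t: 15.1
ee_pos: [544.9, -13.0, 35.5]
ee_rot: [-3.141, 0.002, -0.035]
ft_force: [-0.5, 0.7, -1.5]
grip_width: 0.164
```

```bash
python3 d.py 536 -267 37 -0.035
```

```text
t 15.1 p [544.9 -13.   35.5] rot [-3.141e+00  2.000e-03 -3.500e-02] F [-0.5  0.7 -1.5] g 0.164
[0.0, 0.2541, -0.0016] [-0.0003, 0.0023, -0.0002]
```

Emit:
step_arm(deltas=[255,0,0.01,-0.001,0,0,0,255,0,0.02,-0.001,0,0,0,255,0,0.034,-0.001,0,0,0,255,0,0.049,-0.001,0,0,0,255,0,0.064,-0.001,0,0,0,255,0,0.079,-0.001,0,0,0,255,0,0.094,-0.001,0,0,0,255,0,0.109,-0.001,0,0,0])

```text
t: 16.1
ee_pos: [541.9, -123.0, 38.0]
ee_rot: [-3.142, 0.0, -0.035]
ft_force: [0.6, 0.8, -1.1]
grip_width: 0.166
```

Emit:
step_arm(deltas=[255,0,0.015,0,0,0,0,255,0,0.03,0,0,0,0,255,0,0.045,0,0,0,0,255,0,0.06,0,0,0,0,255,0,0.075,0,0,0,0,255,0,0.09,0,0,0,0,255,0,0.105,0,0,0,0,255,0,0.12,0,0,0,0])

```text
t: 17.1
ee_pos: [537.7, -242.8, 37.9]
ee_rot: [-3.142, 0.0, -0.035]
ft_force: [-0.0, 0.8, -2.2]
grip_width: 0.165
```

Emit:
step_arm(deltas=[255,0,0.012,0,0,0,0,255,0,0.02,0,0,0,0,255,0,0.025,0,0,0,0,255,0,0.025,0,0,0,0,255,0,0.025,-0.02,0,0,0,255,0,0.025,-0.05,0,0,0,255,0,0.025,-0.08,0,0,0,255,0,0.025,-0.08,0,0,0])

```text
t: 18.1
ee_pos: [539.5, -268.1, 122.6]
ee_rot: [3.137, -0.007, -0.034]
ft_force: [-0.3, 0.2, -1.7]
grip_width: 0.165
```

```bash
python3 d.py 442 -411.5 118 -1.316;  python3 - <<'E'
from h import *
im=read_camera('side'); cv2.imwrite('pics/s7full.png',im[:,:,::-1])
# numeric: green blobs -> world at z=25
hsv=cv2.cvtColor(im,cv2.COLOR_RGB2HSV); g=cv2.inRange(hsv,(45,110,60),(80,255,255))
n,l,s,c=cv2.connectedComponentsWithStats(g)
for i in range(1,n):
    if s[i,4]>40: print(s[i],c[i].round(1),ray('side',[c[i]],25).round(0))
E
```

```text
t 18.1 p [ 539.5 -268.1  122.6] rot [ 3.137 -0.007 -0.034] F [-0.3  0.2 -1.7] g 0.165
[-0.0925, 0.1466, 0.0046] [-0.0007, -0.0085, 1.2815]
[225 190  18   9  85] [234.5 194. ] [[547. -53.  25.]]
[217 207  20   9 100] [227.  211.4] [[458. -51.  25.]]
[382 230  28  15 153] [395.7 236.8] [[ 454. -586.   25.]]
[379 239  28  14 124] [392.6 245.7] [[ 414. -575.   25.]]
```

Both modules are on the mat at about (547,-53) and (458,-51). Now I'll return the scoop.

Emit:
step_arm(deltas=[255,-0.012,0.018,0,0,0,0.16,255,-0.023,0.037,0,0,0,0.32,255,-0.035,0.055,0,0,0,0.48,255,-0.046,0.073,0,0,0,0.64,255,-0.058,0.092,0,0,0,0.8,255,-0.07,0.11,0,0,0,0.96,255,-0.081,0.128,0,0,0,1.12,255,-0.092,0.147,0,0,0,1.281])

```text
t: 19.15
ee_pos: [438.7, -409.9, 116.1]
ee_rot: [3.14, 0.003, -1.321]
ft_force: [-0.2, 0.2, -2.3]
grip_width: 0.163
```

Emit:
step_arm(deltas=[255,0,0,0,0,0,0,255,0,0,0,0,0,0,255,0,0,0,0,0,0])

```text
t: 19.52
ee_pos: [440.1, -409.5, 117.5]
ee_rot: [3.141, 0.001, -1.314]
ft_force: [0.9, 0.4, -1.6]
grip_width: 0.16
```

```bash
python3 d.py 441.7 -412.3 36.5 -1.316
```

```text
t 19.52 p [ 440.1 -409.5  117.5] rot [ 3.141e+00  1.000e-03 -1.314e+00] F [ 0.9  0.4 -1.6] g 0.16
[0.0032, -0.0009, 0.081] [0.0003, 0.001, 0.0021]
```

Emit:
step_arm(deltas=[255,0.003,-0.001,0.03,0,0,0.002,255,0.003,-0.001,0.055,0,0,0.002,255,0.003,-0.001,0.07,0,0,0.002,255,0.003,-0.001,0.077,0,0,0.002,255,0.003,-0.001,0.08,0,0,0.002,255,0.003,-0.001,0.081,0,0,0.002,255,0.003,-0.001,0.081,0,0,0.002,255,0.003,-0.001,0.081,0,0,0.002])

```text
t: 20.52
ee_pos: [441.9, -413.5, 37.6]
ee_rot: [-3.141, -0.001, -1.318]
ft_force: [0.4, 0.5, -1.6]
grip_width: 0.166
```

```bash
python3 d.py 441.7 -412.3 36.4 -1.316
```

```text
t 20.52 p [ 441.9 -413.5   37.6] rot [-3.141e+00 -1.000e-03 -1.318e+00] F [ 0.4  0.5 -1.6] g 0.166
[-0.0012, -0.0002, 0.0012] [-0.0004, -0.0009, -0.0021]
```

Still carrying about 1.6 N, so I'll lower a little more until the weight is off, then open slowly.

Emit:
step_arm(deltas=[255,0,0,0.001,0,0,0,255,0,0,0.0015,0,0,0,255,0,0,0.0015,0,0,0])

```text
t: 20.9
ee_pos: [441.6, -413.1, 35.4]
ee_rot: [-3.142, 0.0, -1.318]
ft_force: [-0.0, -0.0, -2.5]
grip_width: 0.164
```

Emit:
step_arm(deltas=[190,0,0,0,0,0,0,150,0,0,0,0,0,0,100,0,0,0,0,0,0,0,0,0,0,0,0,0,0,0,0,0,0,0,0,0,0,0,0,0,0,0,0,0,0,0,0,0,0,0,0,0,0,0,0,0])

```text
t: 21.9
ee_pos: [441.6, -413.2, 35.5]
ee_rot: [3.142, -0.0, -1.318]
ft_force: [-0.4, 0.6, -0.5]
grip_width: 0.951
```

Emit:
step_arm(deltas=[0,0,0,0,0,0,0,0,0,0,-0.02,0,0,0,0,0,0,-0.06,0,0,0,0,0,0,-0.12,0,0,0,0,0,0,-0.18,0,0,0,0,0,0,-0.18,0,0,0])

```text
t: 22.65
ee_pos: [444.3, -416.3, 224.7]
ee_rot: [-3.136, -0.013, -1.318]
ft_force: [0.4, -0.5, -0.5]
grip_width: 0.997
```

```bash
python3 d.py 300 -250 250 -1.0
```

```text
t 22.65 p [ 444.3 -416.3  224.7] rot [-3.136 -0.013 -1.318] F [ 0.4 -0.5 -0.5] g 0.997
[-0.1968, 0.0979, -0.0285] [-0.0039, -0.0138, -0.3179]
```

```bash
python3 d.py 160 -450 250 -1.318
```

```text
t 22.65 p [ 444.3 -416.3  224.7] rot [-3.136 -0.013 -1.318] F [ 0.4 -0.5 -0.5] g 0.997
[-0.0382, 0.2835, -0.0276] [-0.0061, -0.0129, 0.0]
```

Emit:
step_arm(deltas=[0,-0.038,0.283,-0.027,0,0,0,0,-0.038,0.283,-0.027,0,0,0,0,-0.038,0.283,-0.027,0,0,0,0,-0.038,0.283,-0.027,0,0,0,0,-0.038,0.283,-0.027,0,0,0,0,-0.038,0.283,-0.027,0,0,0,0,-0.038,0.283,-0.027,0,0,0,0,-0.038,0.283,-0.027,0,0,0])

```text
t: 23.65
ee_pos: [159.1, -446.8, 242.3]
ee_rot: [-3.141, 0.0, -1.316]
ft_force: [0.5, -0.2, -0.6]
grip_width: 1.001
```

```bash
python3 - <<'E'
from h import *
snap('top','t8.png',(85,100,425,355))
E
```

```text
t8.png 2.3529411764705883
```

View pics/t8.png

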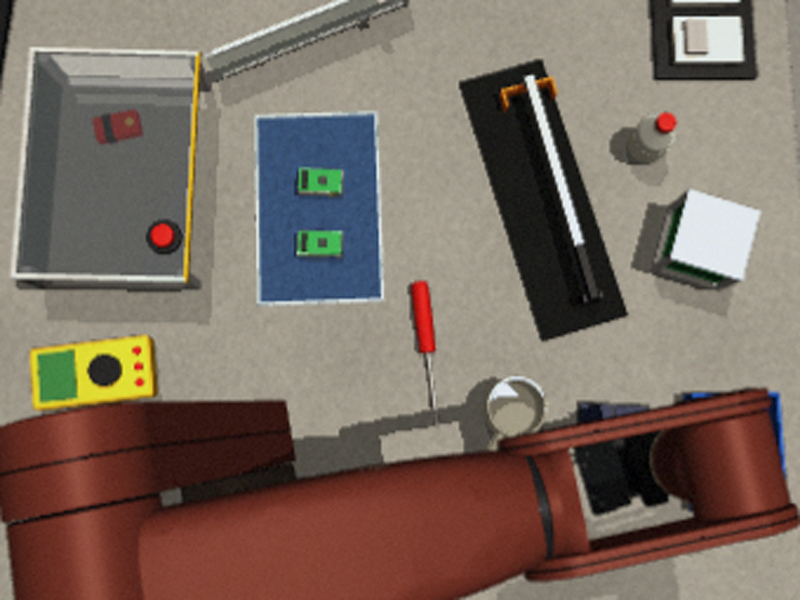

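The final view shows both modules flat on the mat at (320,181) and (319,243), and the scoop standing on its strip with the blade at (527,92). The door is open, the battery is unchanged at (118,127), and the bystanders haven't moved. I'm handing the job in.

```bash
python3 -c "
from station import workorder; print(workorder.finish_job())"
```

```text
the job is handed in; nothing more can be done
None
```

I did the whole job in the order asked and handed it in at about 24 s of the 72 s allowed; no verdict was reported.

- **Button and door:** I pressed the button with closed fingers and the door swung open by itself. That press was harder than intended: the wrist read about 20 N down and 10 N sideways. It is well under the 40 N limit and I backed off at once. The fingers probably bottomed out the button or touched its collar, and I could not tell whether any of it went into the shelf (limit 2 N).
- **Modules:** I passed the scoop over each module, lowered it behind, and drew both out. They lie flat on the mat at about (458, -51) and (547, -53) mm, more than 50 mm inside the edges. Wrist readings at the end of each move stayed around 2 N, with no sign of striking the shelf.
- **Scoop:** It is standing on its strip within about 1–2 mm of where it started. I pressed it about 1 mm into the strip before letting go.
- **Last checks:** The final top view shows the door still open and the battery within about a pixel of its first position. The bystanders look unmoved. The arm is clear of everything.

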